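# Clear the assembly board and hold the bearing stand in its corner

## Task

Pick up the scraper block and, before moving the bearing stand, use it to sweep the three wood offcuts right off the assembly board, not touching them with the gripper; then stand or lay the scraper on the table clear of the board. Next put the bearing stand flat on the board and press it into the corner, long side against the far fence and short end against the left fence, and finish still pressing it firmly there, so that it bears on both fences at once: do not let go. Leave everything else on the table where it is.

Things in the scene. Friction and masses are not known exactly. Their poses are not given: they have to be found in the camera images.
- bed: Plywood board fixed to the table, 200 (x) by 280 (y) by 25 mm thick; origin at its underside's centre. x points roughly away from the robot, y to its left (turned up to 15 degrees), z up. Fences on its far (+x) and left (+y) edges; near and right edges open. Clear area x -100 to 85, y -140 to 125 mm; the offcuts lie within x -25 to 85, y -90 to 75 mm.
- fence_far: Aluminium fence along the board's far edge, fixed: 15 mm thick (x), 280 mm long (y), 18 mm high above the board's top; origin at the middle of its underside; same axes as the board; its working face is its -x side, 7.5 mm from the origin. Rigid.
- fence_left: Aluminium fence along the board's left edge, fixed: 185 mm long (x), 15 mm thick (y), 18 mm high above the board's top; origin at the middle of its underside; same axes as the board; its working face is its -y side, 7.5 mm from the origin. Rigid.
- corner (a point): Inner corner where the working faces of both fences meet the board's top surface (25 mm above the table); same axes as the board, which extends from here towards -x and -y.
- bearing_mid (a point): Loose brown wooden bearing stand, about 0.18 kg, upright on the table at the robot's right: base 76 (x) by 100 (y) by 22 mm high; on its middle an upright plate 18 mm thick (x), 76 mm long (y), 22 to 70 mm above the underside, with two brass bushings. Point at its centre, 35 mm above its underside. Pinch the plate from above across x. Same after half a turn. Pressed down it drags on the board.
- scraper_mid (a point): Loose scraper block, about 0.16 kg, upright on the table between board and bearing stand: black plastic foot bar 110 (x) by 26 (y) by 22 mm high, dark wooden grip 60 (x) by 26 mm (y) on it, 22 to 70 mm above the underside. Point at its centre, 35 mm above its underside. Pinch the grip from above across y; the foot's long sides sweep. Same after half a turn.
- chip_a_mid (a point): Loose wood offcut on the board, 32 x 22 x 16 mm, 11 g; point at its centre, 8 mm above what it lies on.
- chip_b_mid (a point): Loose wood offcut on the board, 38 x 20 x 16 mm, 11 g; point at its centre, 8 mm above its underside.
- chip_c_mid (a point): Loose wood offcut on the board, 30 x 24 x 16 mm, 11 g; point at its centre, 8 mm above its underside.
- cam: Bystander: plywood disc, 60 mm across, 14 mm high; origin under its centre.
- plain_block: Bystander: plain pale wooden block 50 x 70 x 45 mm high (not the bearing stand); origin under its centre.
- pliers: Bystander: small pliers lying near the robot at its right, about 150 mm long, 15 mm high; origin under the middle.
- jar: Bystander: small jar, 50 mm across, 60 mm high, beyond the board; origin under its centre. Not listed but also to be left alone: a mug (95 mm high) near x 0.30, y 0.45 m, a flask (245 mm high) near x 0.12, y 0.48 m, both at the robot's left, and a screwdriver lying near x 0.76, y -0.27 m.
Mind the look-alikes: they are no part of the job. Leave any turquoise look-alike of the part that bears scraper_mid alone.

How it is judged:
On the way, in this order (a step that is already met when the one before it is completed fails the run):
1. all three offcuts are off the board while the scraper is still in the gripper and the bearing stand has not been moved ((x of chip_a_mid in the frame of bed below -0.1 m or x of chip_a_mid in the frame of bed above 0.1 m or y of chip_a_mid in the frame of bed below -0.14 m or y of chip_a_mid in the frame of bed above 0.14 m) and (x of chip_b_mid in the frame of bed below -0.1 m or x of chip_b_mid in the frame of bed above 0.1 m or y of chip_b_mid in the frame of bed below -0.14 m or y of chip_b_mid in the frame of bed above 0.14 m) and (x of chip_c_mid in the frame of bed below -0.1 m or x of chip_c_mid in the frame of bed above 0.1 m or y of chip_c_mid in the frame of bed below -0.14 m or y of chip_c_mid in the frame of bed above 0.14 m) and contact force between the fingers and scraper above 1 N and distance of bearing_mid from where it was at the start of the episode below 0.02 m), for 0.1 s.
2. the scraper is put down on the table, clear of the board, and released ((x of scraper_mid in the frame of bed below -0.1 m or x of scraper_mid in the frame of bed above 0.1 m or y of scraper_mid in the frame of bed below -0.14 m or y of scraper_mid in the frame of bed above 0.14 m) and height (world z) of scraper_mid below 0.045 m and contact force between each of the arm, bed and scraper below 0.1 N and (x of chip_a_mid in the frame of bed below -0.1 m or x of chip_a_mid in the frame of bed above 0.1 m or y of chip_a_mid in the frame of bed below -0.14 m or y of chip_a_mid in the frame of bed above 0.14 m) and (x of chip_b_mid in the frame of bed below -0.1 m or x of chip_b_mid in the frame of bed above 0.1 m or y of chip_b_mid in the frame of bed below -0.14 m or y of chip_b_mid in the frame of bed above 0.14 m) and (x of chip_c_mid in the frame of bed below -0.1 m or x of chip_c_mid in the frame of bed above 0.1 m or y of chip_c_mid in the frame of bed below -0.14 m or y of chip_c_mid in the frame of bed above 0.14 m)), for 0.2 s.
At the end, for the whole second after the job is handed in: Offcut centres outside the board; scraper on the table off the board, untouched; bearing stand flat on the board in the corner (within 4 mm, 0.06 rad), bearing on each fence with over 1.5 N through the last second, still and with the fingers on it (all of step 2 and x of bearing_mid in the frame of corner between -0.042 and -0.034 m and y of bearing_mid in the frame of corner between -0.054 and -0.046 m and z of bearing_mid in the frame of corner between 0.031 and 0.039 m and angle between the y axis of bearing_mid and the y axis of fence_far, either way round below 0.06 rad and angle between bearing_mid's own z axis and vertical below 0.06 rad and contact force between bearing and fence_far above 1.5 N and contact force between bearing and fence_left above 1.5 N and contact force between the fingers and bearing above 1 N and linear speed of bearing below 0.02 m/s); the arm keeps its last pose, push and grip.
It fails at once if the gripper or arm touches an offcut (contact force between any of the arm, the fingers and chip_a above 1 N or contact force between any of the arm, the fingers and chip_b above 1 N or contact force between any of the arm, the fingers and chip_c above 1 N).
It fails at once if a bystander is moved by over 40 mm (distance of any of cam, plain_block, driver, pliers, mug, flask, jar from where it was at the start of the episode above 0.04 m).
It also fails if it takes over 61 s, if anything falls off the work surface, if the arm or the gripper's body presses on something with over 40 N, if the wrist force passes 120 N, or if a joint passes its speed limit or range.

## Robot

A 6-joint arm with a two-finger parallel gripper is mounted at the origin on the work surface. World frame = base frame: x ahead of the robot, y to its left, z up, the work surface at z = 0. Lengths are in m, angles in rad, forces in N, time in s.
With the tool pointing down it reaches from about 0.3 to 0.775 m from the base axis. Payload 14.6 kg.
Tool frame: the origin (TCP) lies midway between the tips of the shut fingers; the grasp point (between the pads) lies 19 mm behind it (ctrl.tcp_to_grasp is the z of the grasp point in the tool frame, in m); z points along the fingers, y is the line along which they close (so a half turn about z gives the same grasp; the last joint's range is limited). The gripper opens to 94 mm and grips with 3 to 60 N. Pads are 16 mm wide; open, the fingers measure 119 mm over their backs; the gripper's body (75 mm by 177 mm) begins 78 mm behind the grasp point.
Start: joints at [1.038, 0.3, 1.521, -0, 1.321, -0.067], TCP at [0.247, 0.491, 0.205] pointing down, gripper open.
Joint ranges: [-3.03, 3.03], [-0.79, 2.21], [0.23, 2.52], [-1.04, 4.18], [0, 3.07], [-2.55, 2.55]. Speed limits (rad/s): [2.22, 2.22, 2.57, 3.14, 3.14, 3.14].

## Interface

Orientations are given as [roll, pitch, yaw] about the fixed x, y, z axes, in that order (R = Rz(yaw) Ry(pitch) Rx(roll)).
In Python, from station import monitor, camera, ctrl gives the robot as it stands.
- The arm moves only by the tool apply_moves, never from a script. Its argument "plan" is one flat list of numbers, 4 for each row, row after row: the shift along the tool's x, y, z in mm, then the turn about the tool's z in rad. In form: [dx, dy, dz, spin, dx, dy, dz, spin, ...]. A call has 1 to 20 rows; each row shifts and turns the commanded pose from where the row before left it, along the tool's axes as they then stand; what a row does not reach is not made up. A row lasts 1/10 s, in which the tool goes at most 50 mm and 8.59 degrees, less where a joint would pass 70% of its speed; a pose out of reach is approached as far as the arm can. A call is refused whole if a number of a shift passes 50 or a number of a turn 0.15, either way. A call with a gripper value outside its range is refused whole. "hand" is the gripper command: -1 is shut, 1 is fully open, values between are in proportion, set as the call begins (left out, the last holds). The fingers move at their own pace and stop on an object; "squeeze" is the grip in N (left out, the last holds). Time passes only in rows, so rows that do not move let the fingers close. It gives the time, the measured TCP pose, the force, the opening and the grip force at its end, in the units of the state.
- monitor.get_obs(): the state, without advancing time (a new reading comes with each control period).
- camera(name): name is "side" or "top" or "wrist"; returns a dict with "image" (480x640x3 uint8, red, green, blue), "range_z" (480x640 float32, m along the optical axis (not along the pixel's ray), 0 where there is no reading), "mtx" (3x3 intrinsics, pixels), "rvec" (rotation vector, rad) and "tvec" (3), from world to camera coordinates, as OpenCV has them. Camera axes: x right, y down, z forward; pixel columns grow to the right and rows downward; lengths in m; the calibration is good to about 2 mm. A picture is of the moment at which its call begins.
- ctrl.hand_in(): hands the job in; it is judged then, once.
The state is a dict: "time_s": time; "qpos": joint angles; "joint_vel": joint speeds; "tau": joint torques, N m; "ee_pos": TCP position; "eef_rot": TCP orientation; "force": force on the tool from outside, world axes, zero at the start; "moment": the same for the moment, N m; "grip_width": finger opening in m; "grip_force": force on a finger pad.
Only numpy, scipy, OpenCV 4.12 (cv2) and the standard library are available. Lean on these libraries where they do the work, as an engineer would, in place of code of your own. Each camera call takes 0.05 s, during which the arm holds its last target. There are 200 camera calls.

## Working session

There is one attempt and no reset: what is moved stays moved. The work goes in short steps, Python scripts to look and compute and a tool call to move; the robot and the scene stay as the last step left them, time stands still between calls to the robot, and variables do not carry over. Pictures are saved under pics/ and viewed, at most 10 in all, crops included, and the job is handed in when it is done.

Besides the shell and the picture viewer there is one more tool, called after "Call:" as name(argument=value, ...) on one line, values as JSON. apply_moves: Moves the arm, as the interface text tells. Its arguments: {"type":"object","properties":{"plan":{"type":"array","items":{"type":"number"}},"hand":{"type":"number"},"squeeze":{"type":"number"}},"required":["plan"]}

```bash
mkdir -p pics
cat > h.py <<'E'
import numpy as np, cv2
from station import monitor, camera, ctrl
def grab(n):
    c=camera(n); cv2.imwrite
    return c
def world(c,u,v,z=None):
    K=c["mtx"];R=cv2.Rodrigues(np.array(c["rvec"],float))[0];t=np.array(c["tvec"],float).ravel()
    ray=np.linalg.inv(K)@np.array([u,v,1.])
    if z is None: return R.T@(ray*c["range_z"][int(v),int(u)]-t)
    o=-R.T@t; d=R.T@ray
    return o+d*(z-o[2])/d[2]
def cloud(c):
    K=c["mtx"];R=cv2.Rodrigues(np.array(c["rvec"],float))[0];t=np.array(c["tvec"],float).ravel()
    v,u=np.mgrid[:480,:640]; d=c["range_z"]
    P=np.stack([(u-K[0,2])/K[0,0]*d,(v-K[1,2])/K[1,1]*d,d],-1)
    return (P-t)@R
E
python3 - <<'E'
from h import *
import pickle
for n in("top","side"):
    c=camera(n); pickle.dump({k:np.array(v) for k,v in c.items()},open(f"{n}.pkl","wb"))
    cv2.imwrite(f"pics/{n}0.png",c["image"][:,:,::-1])
    print(n,c["mtx"],c["rvec"],c["tvec"])
o=monitor.get_obs();print(o,ctrl.tcp_to_grasp)
E
```

```text
top [[621.08927264   0.         312.39156274]
 [  0.         621.08927264 234.15489595]
 [  0.           0.           1.        ]] [ 2.15111538 -2.07036493  0.2179271 ] [-0.02477732  0.5239688   1.44760217]
side [[490.94598435   0.         319.74908991]
 [  0.         490.94598435 248.03968325]
 [  0.           0.           1.        ]] [ 0.17238828 -2.73183388  1.44361385] [0.55090687 0.08927591 1.06439884]
{'time_s': 0.1, 'qpos': array([ 1.03840157e+00,  3.00438337e-01,  1.52147484e+00,  1.84329488e-05,
        1.32070010e+00, -6.66006118e-02]), 'joint_vel': array([ 0.00109032, -0.00101151, -0.00052871, -0.00034236, -0.00049934,
       -0.00025433]), 'tau': array([ 7.53161476e-04, -5.32648444e+01, -3.53291309e+01,  7.08883186e-02,
        2.34241365e-02, -4.59879004e-05]), 'ee_pos': array([0.24691073, 0.4912186 , 0.20494924]), 'eef_rot': array([-3.14057549e+00, -8.57387583e-05,  2.67579389e+00]), 'force': array([ 0.11204306, -0.77434454,  1.12583698]), 'moment': array([-0.01331217,  0.01478145,  0.00401874]), 'grip_force': 0.0, 'grip_width': 0.0939668072109513} -0.0188
```

View pics/top0.png

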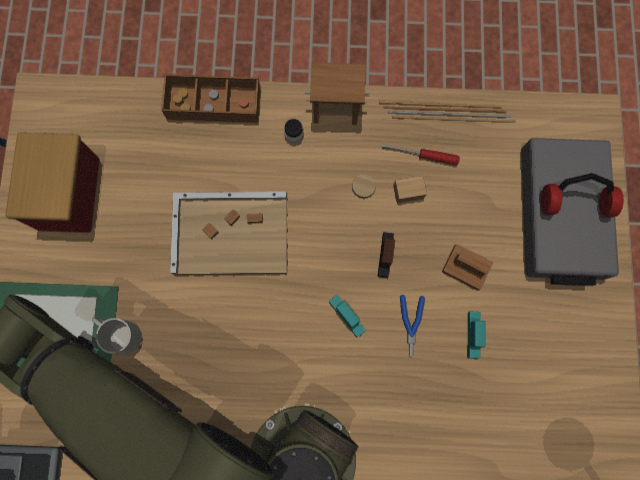

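View pics/side0.png

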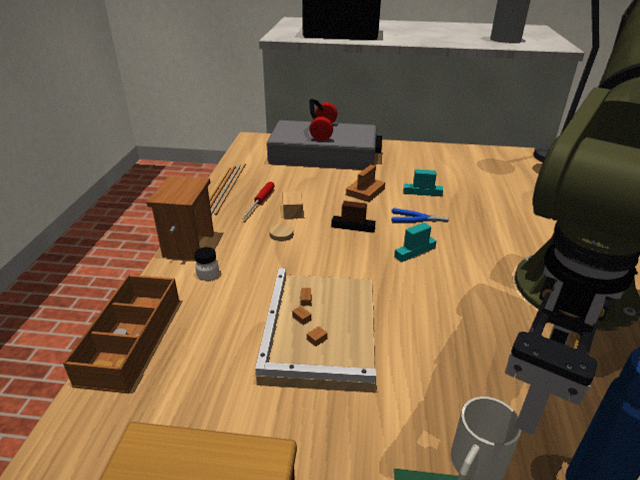

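The top view shows the board at px (172–287, 192–275), with fences along its top and left edges. The chips are at (210,231), (232,217) and (255,218), the scraper at (387,255), and the bearing stand at (467,265). Next I'll measure these from the depth cloud.

Run:
```python
from h import *
import pickle
c=pickle.load(open("top.pkl","rb")); P=cloud(c); Z=P[...,2]
def rect(name,u0,u1,v0,v1,z0,z1):
    m=np.zeros(Z.shape,bool); m[v0:v1,u0:u1]=1
    m&=(Z>z0)&(Z<z1)
    m=m.astype(np.uint8); n,l,s,_=cv2.connectedComponentsWithStats(m)
    for i in range(1,n):
        if s[i,4]<12: continue
        q=P[l==i]; (cx,cy),(w,h),a=cv2.minAreaRect(q[:,:2].astype(np.float32)*1000)
        print(name,s[i,4],"c",round(cx,1),round(cy,1),"wh",round(w,1),round(h,1),"a",round(a,1),"z",q[:,2].mean().round(4))
rect("table",300,340,230,260,-.02,.02)
rect("board",160,300,180,285,.018,.031)
rect("fence",160,300,180,285,.0375,.05)
rect("chips",180,283,202,272,.034,.05)
rect("scrfoot",370,405,225,285,.012,.03); rect("scrgrip",370,405,225,285,.055,.08)
rect("base",435,500,235,295,.012,.03); rect("plate",435,500,235,295,.06,.08)
rect("disc",345,380,170,200,.008,.02); rect("blk",390,430,170,210,.035,.055)
rect("jar",280,306,112,148,.04,.08); rect("pliers",395,430,290,360,.006,.03);rect("tq",325,370,290,340,.01,.1)
im=c["image"][:,:,::-1]
a=cv2.resize(im[185:285,165:295],None,fx=6,fy=6,interpolation=cv2.INTER_CUBIC)[:, :780]
cv2.imwrite("pics/b1.png",a)
cv2.imwrite("pics/b2.png",cv2.resize(im[220:300,370:500],None,fx=6,fy=6,interpolation=cv2.INTER_CUBIC))
```

```text
table 1197 c 511.3 -23.3 wh 76.5 98.2 a 2.1 z -0.0005
board 7259 c 524.4 193.2 wh 198.3 266.5 a 2.9 z 0.0245
fence 1060 c 527.2 200.1 wh 198.9 281.6 a 3.2 z 0.0426
fence 94 c 562.9 194.8 wh 21.7 31.6 a 49.8 z 0.0415
fence 99 c 563.2 139.2 wh 20.5 37.1 a 4.2 z 0.0414
fence 91 c 527.1 245.8 wh 29.8 22.6 a 47.7 z 0.0412
chips 115 c 562.9 194.8 wh 22.0 31.9 a 51.2 z 0.0404
chips 125 c 563.6 139.2 wh 21.3 37.1 a 4.2 z 0.0403
chips 113 c 526.7 246.3 wh 29.7 24.1 a 48.5 z 0.0402
scrfoot 75 c 526.0 -190.4 wh 27.1 33.6 a 87.7 z 0.0213
scrfoot 129 c 446.9 -182.2 wh 26.3 28.5 a 83.7 z 0.0215
scrgrip 286 c 488.1 -186.5 wh 26.2 60.6 a 83.8 z 0.0688
base 907 c 465.8 -388.1 wh 100.8 79.8 a 64.2 z 0.0215
plate 271 c 465.3 -387.1 wh 75.8 20.3 a 64.4 z 0.069
disc 400 c 663.9 -129.3 wh 57.9 58.4 a 31.2 z 0.0136
blk 570 c 654.5 -243.2 wh 52.2 71.6 a 10.3 z 0.044
jar 267 c 795.8 53.0 wh 46.3 42.8 a 1.5 z 0.0581
pliers 539 c 317.4 -254.7 wh 148.9 60.2 a 2.1 z 0.0125
tq 563 c 334.4 -94.7 wh 109.7 26.4 a 40.1 z 0.0473
```

View pics/b1.png

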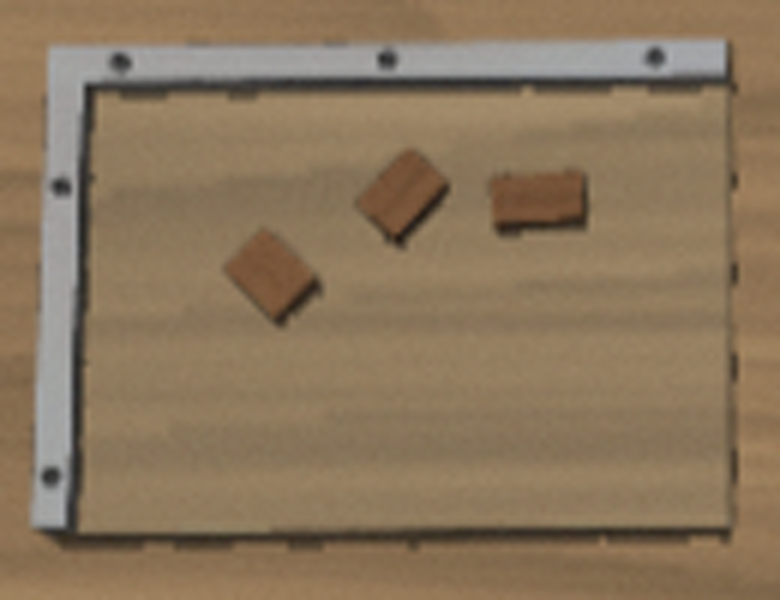

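View pics/b2.png

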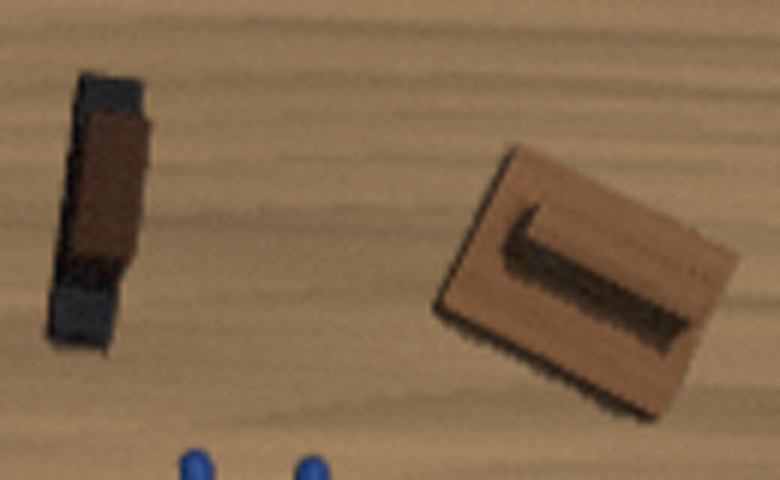

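The crops show the scraper's black foot upright and nearly along x, the stand's plate as expected, and the chips well inside the board. Next I'll refine the board pose and add a helper that works out moves.

```bash
cat >> h.py <<'E'
def to(x,y,z,yaw):
    "tool-axis move (mm) after spinning to yaw (world mm, rad)"
    o=monitor.get_obs(); p=o["ee_pos"]*1000; y0=o["eef_rot"][2]
    s=-((yaw-y0+np.pi)%(2*np.pi)-np.pi)
    d=np.array([x,y,z])-p
    ex=np.array([np.cos(yaw),np.sin(yaw),0]); ey=np.array([np.sin(yaw),-np.cos(yaw),0])
    print("t",round(o["time_s"],2),"p",p.round(1),"rot",np.round(o["eef_rot"],3),"F",np.round(o["force"],1),"w",round(o["grip_width"]*1000,1),"q",np.round(o["qpos"],2))
    print("spin",round(s,3),"then dx,dy,dz",np.round([d@ex,d@ey,-d[2]],1))
E
python3 - <<'E'
from h import *
import pickle
c=pickle.load(open("top.pkl","rb")); P=cloud(c); Z=P[...,2]
m=np.zeros(Z.shape,bool); m[180:285,160:300]=1
m&=(Z>.0385)&(Z<.05)
m=m.astype(np.uint8); n,l,s,_=cv2.connectedComponentsWithStats(m)
q=P[l==1+np.argmax(s[1:,4])][:,:2]*1000
far=q[(q[:,0]>595)]; left=q[(q[:,1]>310)&(q[:,0]<590)]
for nm,a,i,j in(("far",far,1,0),("left",left,0,1)):
    # outline per bin
    b=np.round(a[:,i]/6); lo=[];hi=[];t=[]
    for k in np.unique(b):
        r=a[b==k]
        t.append(r[:,i].mean()); lo.append(r[:,j].min()); hi.append(r[:,j].max())
    t=np.array(t[2:-2]);f1=np.polyfit(t,lo[2:-2],1);f2=np.polyfit(t,hi[2:-2],1)
    print(nm,len(a),"lo",f1,"hi",f2,"range",a[:,i].min(),a[:,i].max())
# side camera view of fences
c=pickle.load(open("side.pkl","rb"))
for nm,u,v,z in(("corner outer",258,372,.043),("far-right outer",279,270,.043),("right end inner",286,270,.043),("inner corner",268,361,.043),("left near",376,368,.043)): print(nm,(world(c,u,v,z)*1000).round(1))
to(487.5,-186.5,150,3.037)
E
```

```text
far 603 lo [-5.31641687e-02  6.20971130e+02] hi [-5.29991889e-02  6.35360402e+02] range 66.87895394840618 343.24360933662246
left 379 lo [4.59892260e-02 3.00944816e+02] hi [5.16014967e-02 3.11974159e+02] range 420.86675323434366 589.8444969253044
corner outer [615.1 352.9  43. ]
far-right outer [633.4  73.5  43. ]
right end inner [618.7  71.5  43. ]
inner corner [603.7 327.2  43. ]
left near [422.4 319.1  43. ]
t 0.1 p [246.9 491.2 204.9] rot [-3.141 -0.     2.676] F [ 0.1 -0.8  1.1] w 94.0 q [ 1.04  0.3   1.52  0.    1.32 -0.07]
spin -0.361 then dx,dy,dz [-310.  -648.9   54.9]
```

Call:
apply_moves(plan=[0,0,0,-0.12,0,0,0,-0.12,0,0,0,-0.121,-20,-42,3,0,-20,-42,3,0,-20,-42,3,0,-20,-42,3,0,-20,-42,3,0,-20,-42,3,0,-20,-42,3,0,-20,-42,3,0,-20,-42,3,0,-20,-42,3,0,-20,-42,3,0,-20,-42,3,0,-20,-42,3,0,-20,-42,3,0,-20,-42,3,0,0,0,0,0,0,0,0,0], hand=1)

```text
time_s: 2.1
ee_pos: [0.4791, -0.1669, 0.1597]
eef_rot: [3.141, -0.001, 3.035]
force: [-0.4, -0.1, -0.6]
grip_width: 0.0939
grip_force: 0.0
```

Run:
```python
from h import *
to(487.5,-186.5,30,3.037)
```

```text
t 2.1 p [ 479.1 -166.9  159.7] rot [ 3.141e+00 -1.000e-03  3.035e+00] F [-0.4 -0.1 -0.6] w 93.9 q [-0.41  0.25  1.7   0.    1.2  -1.87]
spin -0.002 then dx,dy,dz [-10.4 -18.6 129.7]
```

Call:
apply_moves(plan=[-5,-9,0,0,-5.4,-9.6,10,0,0,0,25,0,0,0,25,0,0,0,25,0,0,0,20,0,0,0,15,0,0,0,9.7,0,0,0,0,0,0,0,0,0])

```text
time_s: 3.1
ee_pos: [0.4882, -0.1862, 0.0311]
eef_rot: [-3.141, 0.0, 3.037]
force: [0.1, -0.8, -0.0]
grip_width: 0.094
grip_force: 0.0
```

Call:
apply_moves(plan=[0,0,0,0,0,0,0,0,0,0,0,0,0,0,0,0,0,0,0,0,0,0,0,0,0,0,0,0,0,0,0,0], hand=-1, squeeze=40)

```text
time_s: 3.9
ee_pos: [0.4879, -0.1861, 0.0307]
eef_rot: [-3.142, -0.0, 3.037]
force: [-0.9, -0.1, -0.3]
grip_width: 0.0338
grip_force: 0.0
```

Run:
```python
from h import *
to(539.9,298.4,100,np.pi+.052)
```

```text
t 3.9 p [ 487.9 -186.1   30.7] rot [-3.142 -0.     3.037] F [-0.9 -0.1 -0.3] w 33.8 q [-0.43  0.46  1.76 -0.    0.93 -1.9 ]
spin -0.157 then dx,dy,dz [-77.1 481.2 -69.3]
```

Fingers are still closing, so I'll wait, then lift.

Call:
apply_moves(plan=[0,0,0,0,0,0,0,0,0,0,0,0,0,0,0,0,0,0,0,0,0,0,-15,0,0,0,-25,0,0,0,-30,0,0,0,0,-0.08,0,0,0,-0.077])

```text
time_s: 4.9
ee_pos: [0.4882, -0.1863, 0.1017]
eef_rot: [-3.141, 0.001, -3.086]
force: [-0.4, -1.2, -1.1]
grip_width: 0.0256
grip_force: 40.0
```

Call:
apply_moves(plan=[-6,38,0,0,-6,38,0,0,-6,38,0,0,-6,38,0,0,-6,38,0,0,-6,38,0,0,-6,38,0,0,-6,38,0,0,-6,38,0,0,-6,38,0,0,-6,38,0,0,-6,38,0,0,-3,25,0,0,0,0,0,0,0,0,0,0])

```text
time_s: 6.4
ee_pos: [0.5374, 0.2982, 0.1003]
eef_rot: [-3.141, -0.001, -3.089]
force: [-0.3, -0.6, -1.5]
grip_width: 0.0257
grip_force: 40.0
```

Run:
```python
from h import *
to(539.9,298.4,57.5,np.pi+.052)
c=camera("side"); cv2.imwrite("pics/s1.png",c["image"][:,:,::-1])
c=camera("top"); P=cloud(c); Z=P[...,2]
```

```text
t 6.4 p [537.4 298.2 100.3] rot [-3.141e+00 -1.000e-03 -3.089e+00] F [-0.3 -0.6 -1.5] w 25.7 q [ 0.45  0.54  1.43 -0.    1.17 -1.18]
spin 0.001 then dx,dy,dz [-2.5  0.1 42.8]
```

View pics/s1.png

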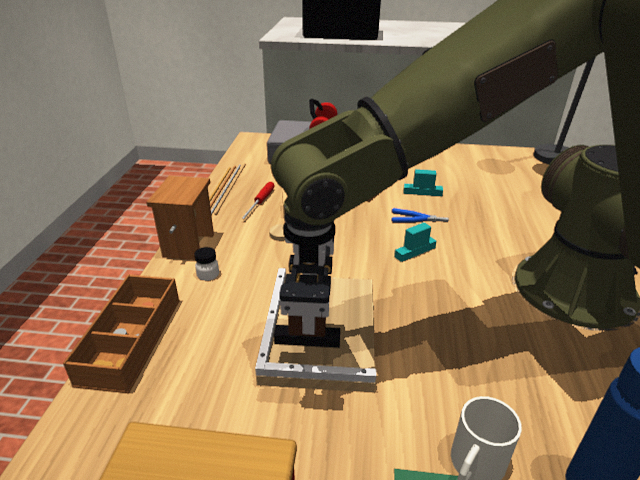

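The side view shows the scraper held level above the board's left end, its foot at (310,335). I'll lower it to about 2 mm above the board, then sweep right.

Call:
apply_moves(plan=[-1,0,20,0,-1.5,0,15,0,0,0,8,0,0,0,0,0,0,0,0,0])

```text
time_s: 7.0
ee_pos: [0.5403, 0.2981, 0.058]
eef_rot: [3.142, 0.0, -3.09]
force: [0.3, 0.4, -1.8]
grip_width: 0.0257
grip_force: 40.0
```

Call:
apply_moves(plan=[0,-8,0,0,0,-14,0,0,0,-14,0,0,0,-14,0,0,0,-14,0,0,0,-14,0,0,0,-14,0,0,0,-14,0,0,0,-14,0,0,0,-14,0,0,0,-14,0,0])

```text
time_s: 8.1
ee_pos: [0.5479, 0.1493, 0.0578]
eef_rot: [-3.142, 0.0, -3.089]
force: [-0.1, 0.3, -1.0]
grip_width: 0.0254
grip_force: 40.0
```

Run:
```python
from h import *
to(553.8,31.7,57.5,np.pi+.052)
c=camera("side"); cv2.imwrite("pics/s2.png",cv2.resize(c["image"][200:400,180:440,::-1],None,fx=3,fy=3))
```

```text
t 8.1 p [547.9 149.3  57.8] rot [-3.142  0.    -3.089] F [-0.1  0.3 -1. ] w 25.4 q [ 0.2   0.5   1.61 -0.    1.03 -1.42]
spin 0.0 then dx,dy,dz [   0.3 -117.8    0.3]
```

View pics/s2.png

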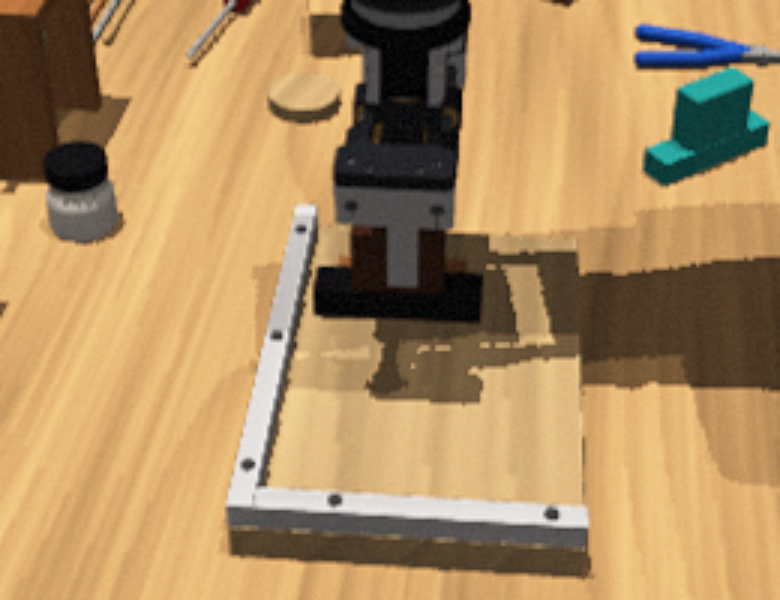

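Nothing is left behind the foot. One chip peeks out at (345,262) and another at (460,262), both ahead of it. I'll carry on and slow down at the edge.

Call:
apply_moves(plan=[0,-12,0,0,0,-12,0,0,0,-12,0,0,0,-10,0,0,0,-8,0,0,0,-8,0,0,0,-8,0,0,0,-8,0,0,0,-8,0,0,0,-8,0,0,0,-8,0,0,0,-8,0,0,0,-8,0,0,0,0,0,0,0,0,0,0])

```text
time_s: 9.65
ee_pos: [0.554, 0.0325, 0.0577]
eef_rot: [3.142, -0.0, -3.09]
force: [-0.1, 0.1, -1.8]
grip_width: 0.0259
grip_force: 40.0
```

Run:
```python
from h import *
to(487.5,-186.5,110,3.037)
c=camera("side"); a=cv2.resize(c["image"][180:380,180:440,::-1],None,fx=2,fy=2)
c=camera("top"); b=cv2.resize(c["image"][170:300,160:420,::-1],None,fx=2,fy=2)
cv2.imwrite("pics/s3.png",np.vstack([a[:330],b]))
```

```text
t 9.65 p [554.   32.5  57.7] rot [ 3.142 -0.    -3.09 ] F [-0.1  0.1 -1.8] w 25.9 q [-0.01  0.48  1.65  0.    1.02 -1.63]
spin 0.156 then dx,dy,dz [  43.3 -224.8  -52.3]
```

View pics/s3.png

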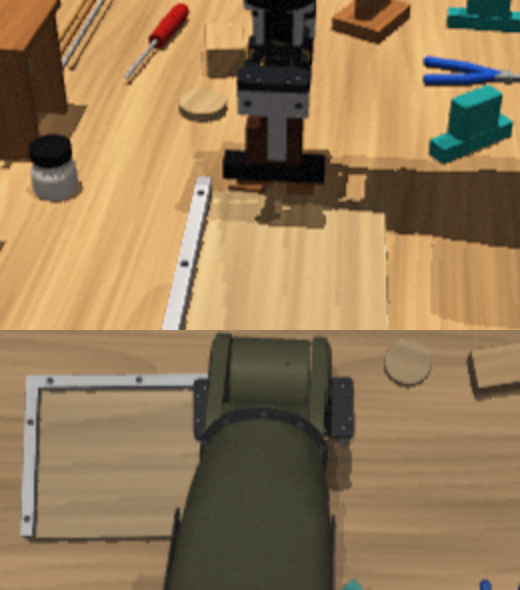

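The board looks empty, with chips under the scraper's foot just off the right edge. I'll lift, carry the scraper to its old spot and check.

Call:
apply_moves(plan=[0,0,-15,0,0,0,-25,0,0,0,-12,0,0,0,0,0.08,0,0,0,0.076,6,-35,0,0,8,-38,0,0,8,-38,0,0,8,-38,0,0,8,-38,0,0,5,-37,0,0,0,0,0,0,0,0,0,0])

```text
time_s: 11.05
ee_pos: [0.4879, -0.1859, 0.1095]
eef_rot: [3.141, -0.0, 3.036]
force: [-0.1, 0.6, -1.6]
grip_width: 0.0261
grip_force: 40.0
```

Run:
```python
from h import *
to(487.5,-186.5,32,3.037)
c=camera("side"); a=cv2.resize(c["image"][180:380,180:440,::-1],None,fx=2,fy=2)
c=camera("top"); b=cv2.resize(c["image"][170:300,160:420,::-1],None,fx=2,fy=2)
cv2.imwrite("pics/s4.png",np.vstack([a[:330],b]))
P=cloud(c)*1000; Z=P[...,2]
hsv=cv2.cvtColor(c["image"],cv2.COLOR_RGB2HSV)
m=np.zeros(Z.shape,np.uint8); m[180:330,165:365]=1
m&=((Z>9)&(Z<22)).astype(np.uint8)
n,l,s,_=cv2.connectedComponentsWithStats(m)
for i in range(1,n):
    if s[i,4]>40: print(s[i],P[l==i].mean(0).round(1))
```

```text
t 11.05 p [ 487.9 -185.9  109.5] rot [ 3.141 -0.     3.036] F [-0.1  0.6 -1.6] w 26.1 q [-0.43  0.34  1.71  0.    1.1  -1.9 ]
spin -0.001 then dx,dy,dz [ 0.4 -0.6 77.5]
[352 180  13  18 167] [ 658.7 -116.8   13.7]
[269 209  15  19  49] [573.4  87.2  20.1]
[290 209   8  14  54] [579.8  43.5  18.2]
[303 215  16  10 118] [5.697e+02 5.000e-01 1.590e+01]
[299 231  10  13 112] [526.1  17.4  15.5]
```

View pics/s4.png

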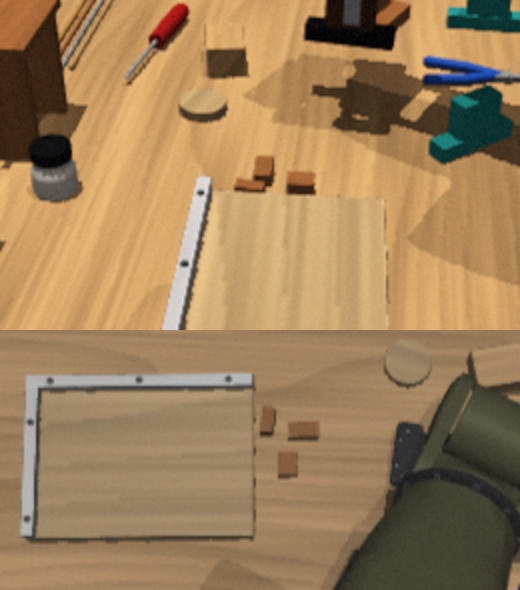

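All three chips lie on the table right of the board. Now I'll set the scraper down.

Call:
apply_moves(plan=[0,0,25,0,0,0,25,0,0,0,16,0,0,0,8,0,0,0,4,0,0,0,0,0,0,0,0,0])

```text
time_s: 11.85
ee_pos: [0.4886, -0.1857, 0.0325]
eef_rot: [-3.141, 0.001, 3.038]
force: [0.5, -1.1, -1.3]
grip_width: 0.0256
grip_force: 40.0
```

Call:
apply_moves(plan=[0,0,0,0,0,0,0,0,0,0,0,0,0,0,0,0,0,0,0,0,0,0,0,0,0,0,0,0,0,0,0,0,0,0,0,0,0,0,-15,0,0,0,-30,0,0,0,-40,0,0,0,-40,0,0,0,0,0], hand=1)

```text
time_s: 13.25
ee_pos: [0.49, -0.1865, 0.1619]
eef_rot: [-3.139, 0.008, 3.038]
force: [0.3, 0.0, -0.3]
grip_width: 0.0938
grip_force: 0.0
```

Run:
```python
from h import *
to(465.5,-387.5,154,1.12)
```

```text
t 13.25 p [ 490.  -186.5  161.9] rot [-3.139  0.008  3.038] F [ 0.3  0.  -0.3] w 93.8 q [-0.43  0.28  1.65 -0.    1.2  -1.9 ]
spin 1.918 then dx,dy,dz [-191.5   65.5    7.9]
```

Call:
apply_moves(plan=[0,0,0,0.148,0,0,0,0.148,0,0,0,0.148,0,0,0,0.148,0,0,0,0.148,0,0,0,0.148,0,0,0,0.148,0,0,0,0.148,0,0,0,0.148,0,0,0,0.148,0,0,0,0.148,0,0,0,0.148,0,0,0,0.142,-35,12,0,0,-40,14,0,0,-40,14,0,0,-40,14,0,0,-36,12,0,0,0,0,0,0,0,0,0,0])

```text
time_s: 15.25
ee_pos: [0.4638, -0.3865, 0.1556]
eef_rot: [-3.14, -0.001, 1.119]
force: [0.3, -0.1, 0.1]
grip_width: 0.094
grip_force: 0.0
```

Run:
```python
from h import *
to(465.5,-387.5,30,1.12)
c=camera("side"); P=cloud(c)*1000; Z=P[...,2]
for n,z0,z1,xr,yr in(("scr top",55,80,(430,545),(-230,-145)),("plate",60,80,(420,510),(-440,-335))):
    m=(Z>z0)&(Z<z1)&(P[...,0]>xr[0])&(P[...,0]<xr[1])&(P[...,1]>yr[0])&(P[...,1]<yr[1])
    q=P[m]; print(n,m.sum(),q.mean(0).round(1) if m.sum() else "")
```

```text
t 15.25 p [ 463.8 -386.5  155.6] rot [-3.140e+00 -1.000e-03  1.119e+00] F [ 0.3 -0.1  0.1] w 94.0 q [-0.76  0.46  1.42  0.    1.26 -0.3 ]
spin -0.001 then dx,dy,dz [ -0.2   2.  125.6]
scr top 239 [ 493.6 -178.3   66.2]
plate 130 [ 469.6 -378.9   68.1]
```

Call:
apply_moves(plan=[0,2,20,0,0,0,30,0,0,0,30,0,0,0,22,0,0,0,13,0,0,0,7,0,0,0,0,0])

```text
time_s: 16.0
ee_pos: [0.4662, -0.3868, 0.0346]
eef_rot: [-3.141, -0.0, 1.12]
force: [-0.4, -0.2, -0.3]
grip_width: 0.094
grip_force: 0.0
```

Call:
apply_moves(plan=[0,0,0,0,0,0,0,0,0,0,0,0,0,0,0,0,0,0,0,0,0,0,0,0,0,0,0,0,0,0,0,0,0,0,0,0,0,0,0,0,0,0,0,0,0,0,0,0,0,0,0,0,0,0,0,0], hand=-1, squeeze=50)

```text
time_s: 17.4
ee_pos: [0.4661, -0.3873, 0.0348]
eef_rot: [3.141, 0.0, 1.12]
force: [1.0, 0.2, 1.5]
grip_width: 0.0176
grip_force: 50.0
```

Call:
apply_moves(plan=[0,0,-15,0,0,0,-30,0,0,0,-40,0,0,0,-20,0,0,0,0,0,0,0,0,0])

```text
time_s: 18.0
ee_pos: [0.4657, -0.387, 0.1394]
eef_rot: [-3.141, -0.0, 1.12]
force: [0.7, -0.1, -1.1]
grip_width: 0.0176
grip_force: 50.0
```

Run:
```python
from h import *
to(545,255,138,np.pi/2+.052)
```

```text
t 18.0 p [ 465.7 -387.   139.4] rot [-3.141 -0.     1.12 ] F [ 0.7 -0.1 -1.1] w 17.6 q [-0.75  0.48  1.43 -0.    1.23 -0.3 ]
spin -0.503 then dx,dy,dz [637.  112.5   1.4]
```

Call:
apply_moves(plan=[0,0,0,-0.126,0,0,0,-0.126,0,0,0,-0.126,0,0,0,-0.125,30,6,0,0,40,7,0,0,40,7,0,0,40,7,0,0,40,7,0,0,40,7,0,0,40,7,0,0,40,7,0,0,40,7,0,0,40,7,0,0,40,7,0,0,40,7,0,0,40,7,0,0,40,7,0,0,40,7,0,0,40,7,0,0])

```text
time_s: 20.0
ee_pos: [0.5433, 0.2491, 0.1378]
eef_rot: [-3.139, 0.001, 1.623]
force: [1.1, -0.2, -1.9]
grip_width: 0.018
grip_force: 50.0
```

Call:
apply_moves(plan=[7,1,0,0,0,0,0,0,0,0,0,0])

```text
time_s: 20.3
ee_pos: [0.5444, 0.2537, 0.1387]
eef_rot: [-3.14, 0.001, 1.622]
force: [-0.4, 0.3, -0.9]
grip_width: 0.0174
grip_force: 50.0
```

Run:
```python
from h import *
to(545,262,60,np.pi/2+.052)
to(567.9,277.7,60,np.pi/2+.052)
c=camera("side"); cv2.imwrite("pics/s5.png",cv2.resize(c["image"][180:400,200:460,::-1],None,fx=3,fy=2.7))
```

```text
t 20.3 p [544.4 253.7 138.7] rot [-3.140e+00  1.000e-03  1.622e+00] F [-0.4  0.3 -0.9] w 17.4 q [ 0.38  0.47  1.44 -0.    1.23  0.32]
spin -0.0 then dx,dy,dz [ 8.3  1.1 78.7]
t 20.3 p [544.4 253.7 138.7] rot [-3.140e+00  1.000e-03  1.622e+00] F [-0.4  0.3 -0.9] w 17.4 q [ 0.38  0.47  1.44 -0.    1.23  0.32]
spin -0.0 then dx,dy,dz [22.8 24.8 78.7]
```

View pics/s5.png

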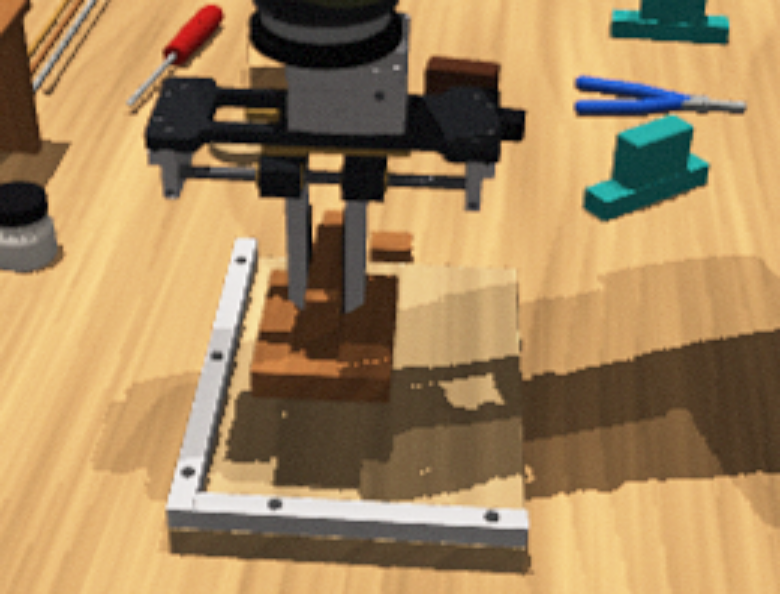

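The side view shows the stand held level above the board, clear of both fences. I'll descend to about 1 mm above the board, then move toward the corner.

Call:
apply_moves(plan=[0,0,30,0,0,0,25,0,0,0,15,0,0,0,7,0,0,0,0,0,0,0,0,0])

```text
time_s: 20.95
ee_pos: [0.5453, 0.2547, 0.0638]
eef_rot: [3.14, -0.0, 1.623]
force: [-0.5, 0.2, -1.7]
grip_width: 0.0176
grip_force: 50.0
```

Call:
apply_moves(plan=[5,5,0,0,5,5,0,0,5,5,0,0,4,4,0,0,0,0,0,0,0,0,0,0])

```text
time_s: 21.55
ee_pos: [0.5627, 0.2747, 0.0625]
eef_rot: [-3.141, 0.0, 1.623]
force: [-0.8, -0.5, -1.2]
grip_width: 0.0178
grip_force: 50.0
```

Run:
```python
from h import *
to(567.9,277.7,60,np.pi/2+.052)
```

```text
t 21.55 p [562.7 274.7  62.5] rot [-3.141  0.     1.623] F [-0.8 -0.5 -1.2] w 17.8 q [ 0.4   0.61  1.42 -0.    1.11  0.34]
spin 0.0 then dx,dy,dz [2.7 5.4 2.5]
```

Touch the board, watching the force.

Call:
apply_moves(plan=[0,0,1.5,0,0,0,1,0,0,0,0,0,0,0,0,0])

```text
time_s: 21.95
ee_pos: [0.5627, 0.2746, 0.0603]
eef_rot: [3.142, 0.0, 1.623]
force: [-0.1, -0.1, -2.2]
grip_width: 0.0174
grip_force: 50.0
```

Call:
apply_moves(plan=[0,0,0.5,0,0,0,0,0,0,0,0,0])

```text
time_s: 22.25
ee_pos: [0.5628, 0.2747, 0.0598]
eef_rot: [3.141, -0.0, 1.623]
force: [-0.0, -1.7, -1.4]
grip_width: 0.0174
grip_force: 50.0
```

Call:
apply_moves(plan=[0,2,0,0,0,2,0,0,0,0,0,0,0,0,0,0])

```text
time_s: 22.65
ee_pos: [0.5669, 0.2749, 0.0598]
eef_rot: [3.141, -0.0, 1.623]
force: [0.6, -1.0, -1.1]
grip_width: 0.0176
grip_force: 50.0
```

Call:
apply_moves(plan=[0,1,0,0,0,1,0,0,0,0,0,0,0,0,0,0])

```text
time_s: 23.05
ee_pos: [0.5689, 0.275, 0.0598]
eef_rot: [3.141, -0.0, 1.623]
force: [-0.4, 0.5, -1.6]
grip_width: 0.0175
grip_force: 50.0
```

Call:
apply_moves(plan=[1,0,0,0,1,0,0,0,1,0,0,0,0,0,0,0,0,0,0,0])

```text
time_s: 23.55
ee_pos: [0.5686, 0.2769, 0.0599]
eef_rot: [-3.141, 0.002, 1.622]
force: [-2.1, -8.2, 4.5]
grip_width: 0.0178
grip_force: 50.0
```

Call:
apply_moves(plan=[0,0,0.5,0,0,0,0,0,0,0,0,0])

```text
time_s: 23.85
ee_pos: [0.5686, 0.2769, 0.0598]
eef_rot: [-3.141, 0.002, 1.622]
force: [-2.8, -10.0, 7.6]
grip_width: 0.0177
grip_force: 50.0
```

Left fence contact is about 10 N, and the stand touches the board. Now the far fence.

Call:
apply_moves(plan=[0,1,0,0,0,0,0,0,0,0,0,0])

```text
time_s: 24.15
ee_pos: [0.5691, 0.2769, 0.0599]
eef_rot: [-3.14, 0.002, 1.623]
force: [-8.4, -11.3, 11.8]
grip_width: 0.0175
grip_force: 50.0
```

Call:
apply_moves(plan=[0,1,0,0,0,0,0,0,0,0,0,0])

```text
time_s: 24.45
ee_pos: [0.5698, 0.2769, 0.0599]
eef_rot: [-3.139, 0.002, 1.623]
force: [-11.4, -12.0, 12.8]
grip_width: 0.0173
grip_force: 50.0
```

Call:
apply_moves(plan=[0,1,0,0,1,0,0,0,0,1,-0.3,0,0,0,0,0,0,0,0,0,0,0,0,0])

```text
time_s: 25.05
ee_pos: [0.5713, 0.2771, 0.0601]
eef_rot: [-3.137, 0.004, 1.623]
force: [-14.3, -18.8, 15.5]
grip_width: 0.0176
grip_force: 50.0
```

Run:
```python
from h import *
to(567.9,277.7,60,np.pi/2+.052)
c=camera("side"); cv2.imwrite("pics/s6.png",cv2.resize(c["image"][250:400,230:400,::-1],None,fx=4.5,fy=4))
c=camera("wrist") 
P=cloud(camera("side"))*1000; Z=P[...,2]
c=camera("top"); Q=cloud(c)*1000
# stand's base top and fence tops
for nm,A in(("side",P),("top",Q)):
    m=(abs(A[...,0]-565)<70)&(abs(A[...,1]-270)<90)&(A[...,2]>44.5)&(A[...,2]<49)
    if m.sum()>10: print(nm,m.sum(),A[m].min(0),A[m].max(0),cv2.minAreaRect(A[m][:,:2].astype(np.float32)))
print(monitor.get_obs()["moment"])
```

```text
t 25.05 p [571.3 277.1  60.1] rot [-3.137  0.004  1.623] F [-14.3 -18.8  15.5] w 17.6 q [ 0.39  0.63  1.39 -0.    1.12  0.34]
spin -0.0 then dx,dy,dz [ 0.8 -3.3  0.1]
side 1253 [495.50847599 180.39738452  44.50025945] [628.55795574 347.92133264  48.9968139 ] ((562.3054809570312, 261.6802978515625), (126.5992202758789, 168.1202850341797), 2.4677398204803467)
top 94 [545.40843583 180.1108338   44.54572547] [625.91922659 251.18845054  48.96093492] ((599.5864868164062, 228.01019287109375), (58.03371810913086, 91.53996276855469), 58.96654510498047)
[-3.32429016  2.87630369  0.17782351]
```

View pics/s6.png

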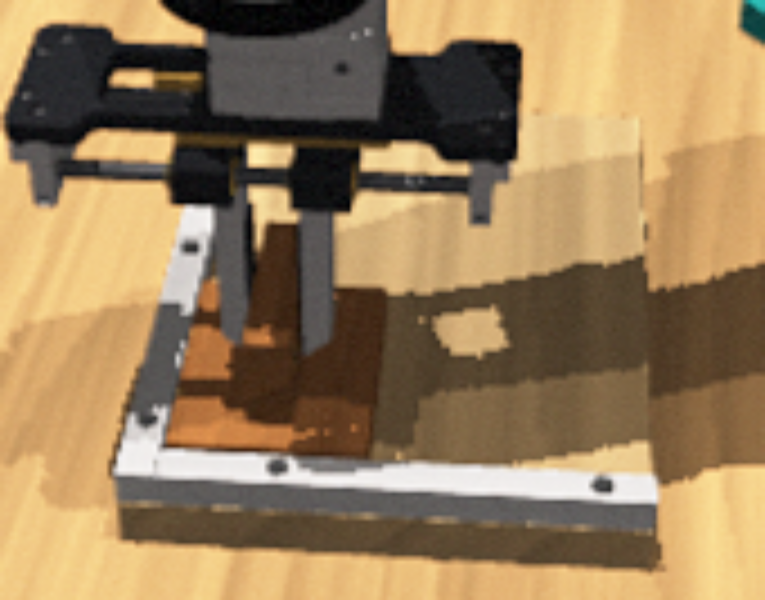

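The stand looks seated at both fences, but the far-fence load could be friction. To find out, I'll ease off the left and down load and probe the far side.

Call:
apply_moves(plan=[-2.5,0,-0.7,0,0,0,0,0,0,0,0,0])

```text
time_s: 25.55
ee_pos: [0.5726, 0.2769, 0.0601]
eef_rot: [-3.141, -0.0, 1.623]
force: [0.1, 0.2, -2.1]
grip_width: 0.0179
grip_force: 50.0
```

Call:
apply_moves(plan=[0,2,0,0,0,0,0,0,0,0,0,0])

```text
time_s: 25.85
ee_pos: [0.5729, 0.277, 0.06]
eef_rot: [-3.137, 0.001, 1.623]
force: [-13.8, -1.7, 6.6]
grip_width: 0.0179
grip_force: 50.0
```

Call:
apply_moves(plan=[0,2,0,0,0,0,0,0,0,0,0,0])

```text
time_s: 26.15
ee_pos: [0.573, 0.277, 0.0602]
eef_rot: [-3.132, 0.001, 1.623]
force: [-28.8, -5.3, 18.3]
grip_width: 0.0178
grip_force: 50.0
```

Far fence contact is now stiff and real. I'll check the stand's actual pose from the side camera's depth.

Run:
```python
from h import *
to(572,277,60,np.pi/2+.052)
def prof(cam):
    c=camera(cam); P=cloud(c)*1000
    th=.052; d=P[...,:2]-np.array([525,200.5]); B=np.stack([d[...,0]*np.cos(th)+d[...,1]*np.sin(th),-d[...,0]*np.sin(th)+d[...,1]*np.cos(th),P[...,2]],-1)
    for y0 in(112,117,121):
        m=(abs(B[...,1]-y0)<2)&(abs(B[...,0]-45)<70)&(B[...,2]>15)
        q=B[m]; q=q[np.argsort(q[:,0])]
        print(cam,"y",y0," ".join(f"{a:.0f}:{z:.0f}" for a,_,z in q[::max(1,len(q)//45)]))
    for x0 in(30,60,75):
        m=(abs(B[...,0]-x0)<2)&(abs(B[...,1]-110)<35)&(B[...,2]>15)
        q=B[m]; q=q[np.argsort(q[:,1])]
        print(cam,"x",x0," ".join(f"{a:.0f}:{z:.0f}" for _,a,z in q[::max(1,len(q)//45)]))
    m=(B[...,2]>90)&(B[...,2]<98)&(abs(B[...,0]-45)<25)&(abs(B[...,1]-75)<50)
    q=B[m]; print("platetop",m.sum(),q.min(0).round(1),q.max(0).round(1))
prof("side"); prof("top")
```

```text
t 26.15 p [573.  277.   60.2] rot [-3.132e+00  1.000e-03  1.623e+00] F [-28.8  -5.3  18.3] w 17.8 q [0.39 0.64 1.38 0.   1.13 0.34]
spin 0.001 then dx,dy,dz [ 0.1 -1.   0.2]
side y 112 -25:190 -12:340 -11:342 -10:383 -9:358 -9:389 -8:369 -7:392 -7:350 -6:376 -6:326 -5:359 -5:393 -4:341 -4:375 -3:310 -3:343 -2:378 -2:338 -1:368 -0:323 0:370 1:335 2:383 3:373 7:389 20:384 29:48 39:48 43:79 45:74 47:58 48:70 50:253 51:83 53:252 54:257 56:255 57:71 58:82 59:279 61:96 64:50 68:173 76:49 85:47
side y 117 -1:372 1:357 2:345 3:390 4:346 4:383 5:330 5:335 5:356 5:373 6:326 6:317 6:372 7:386 7:310 8:344 8:365 8:381 9:336 9:352 9:369 10:303 10:368 10:385 12:303 12:356 13:369 13:359 14:376 15:384 16:49 18:364 21:382 25:382 29:379 34:378 39:374 43:50 47:92 52:48 56:76 60:59 69:50 74:49 79:47 91:43 98:44
side y 121 5:326 6:346 7:325 9:340 9:351 10:341 10:331 10:353 11:325 11:354 13:323 13:341 13:323 14:353 14:360 14:360 15:359 15:366 15:362 17:314 17:364 17:371 18:355 18:379 19:380 19:363 20:378 21:365 22:379 22:381 23:369 24:380 25:363 26:48 28:376 31:377 35:377 40:374 45:373 48:371 54:368 58:367
[... 2697 characters left out ...]

top x 60 77:365 77:363 78:366 79:364 80:365 82:365 85:362 87:364 87:363 89:361 89:360 90:367 93:361 93:361 94:364 97:361 98:365 98:364 99:360 100:363 103:359 104:364 105:360 106:363 107:361 108:362 109:359 111:359 111:358 113:358 114:363 119:368 119:357 120:348 122:363 122:361 125:359 125:359 127:359 127:357 130:361 134:355
top x 75 75:356 77:356 78:359 80:359 81:355 83:357 85:358 87:354 89:355 91:354 94:351 96:351 97:354 100:349 107:346Traceback (most recent call last):
  File "<stdin>", line 16, in <module>
  File "<stdin>", line 15, in prof
    return umr_minimum(a, axis, None, out, keepdims, initial, where)
ValueError: zero-size array to reduction operation minimum which has no identity
```

Run:
```python
from h import *
B=[]
for k in range(2):
    c=camera("side"); P=cloud(c)*1000
    th=.052; d=P[...,:2]-np.array([525,200.5])
    b=np.stack([d[...,0]*np.cos(th)+d[...,1]*np.sin(th),-d[...,0]*np.sin(th)+d[...,1]*np.cos(th),P[...,2]],-1)
    B.append(b.reshape(-1,3))
B=np.vstack(B); B=B[(B[:,2]>15)&(B[:,2]<60)]
def p(i,lo,hi,j,a,b):
    print("axis",i,"at",lo,hi)
    for t in np.arange(a,b,2):
        q=B[(B[:,j]>lo)&(B[:,j]<hi)&(B[:,i]>=t)&(B[:,i]<t+2)] if 0 else B[(B[:,j]>lo)&(B[:,j]<hi)&(B[:,i]>=t)&(B[:,i]<t+2)]
        print(f"{t}:{np.median(q[:,2]):.1f}/{len(q)}" if len(q) else f"{t}:-",end=" ")
    print()
p(0,113,123,1,-4,104)   # near edge of base and fence along x
p(0,30,60,1,-4,104)
p(1,15,45,0,104,146)
p(1,60,80,0,104,146)
```

```text
axis 0 at 113 123
-4:- -2:- 0:- 2:- 4:- 6:- 8:- 10:- 12:- 14:47.7/15 16:48.4/11 18:48.9/12 20:48.6/11 22:48.2/9 24:48.7/11 26:48.5/10 28:47.7/12 30:47.9/13 32:48.3/7 34:48.0/9 36:48.0/14 38:47.9/9 40:47.3/10 42:48.5/15 44:50.2/14 46:49.2/20 48:49.5/17 50:50.0/21 52:50.4/20 54:48.5/17 56:49.3/14 58:48.6/18 60:48.0/20 62:48.1/11 64:47.3/11 66:48.0/9 68:47.5/12 70:47.3/11 72:47.9/10 74:47.3/12 76:47.6/11 78:47.3/10 80:47.5/12 82:48.1/8 84:47.7/10 86:47.7/10 88:47.2/6 90:44.6/7 92:44.2/12 94:44.2/15 96:43.8/12 98:43.8/10 100:43.1/9 102:43.5/10 
axis 0 at 30 60
-4:25.0/28 -2:25.8/26 0:26.0/29 2:25.8/27 4:25.6/26 6:25.8/25 8:25.6/26 10:25.5/24 12:27.1/41 14:48.4/28 16:48.3/28 18:48.8/29 20:48.6/24 22:48.8/28 24:48.8/23 26:47.9/25 28:48.5/28 30:48.6/22 32:48.5/23 34:47.9/8 36:- 38:- 40:- 42:- 44:- 46:- 48:- 50:- 52:- 54:- 56:- 58:- 60:- 62:- 64:- 66:- 68:- 70:- 72:- 74:- 76:- 78:48.5/7 80:48.0/16 82:47.8/22 84:47.2/27 86:47.8/27 88:47.2/19 90:43.7/20 92:43.5/26 94:43.4/25 96:43.8/22 98:43.6/24 100:43.5/25 102:43.8/30 
axis 1 at 15 45
104:48.6/31 106:48.4/34 108:48.3/28 110:48.4/31 112:48.4/37 114:48.2/38 116:48.4/30 118:48.2/27 120:48.6/33 122:47.7/37 124:46.5/80 126:45.1/40 128:44.0/41 130:44.0/36 132:43.6/30 134:44.1/33 136:43.8/41 138:35.8/80 140:30.2/328 142:32.0/59 144:- 
axis 1 at 60 80
104:47.9/17 106:48.0/20 108:47.4/16 110:47.9/18 112:48.4/30 114:48.1/24 116:47.7/21 118:47.6/22 120:47.8/18 122:47.0/24 124:46.6/45 126:45.3/39 128:43.5/22 130:43.7/20 132:44.0/22 134:43.9/18 136:43.9/27 138:33.5/82 140:31.4/195 142:29.1/25 144:-
```

Base spans x 13.5–89.5 in my frame and its end is flush with the left fence. I'll balance the loads: slightly less far push, more left push.

Call:
apply_moves(plan=[0,-1,-0.5,0,1.5,0,0,0,1.5,0,0,0,0,0,0,0,0,0,0,0,0,0,0,0])

```text
time_s: 26.95
ee_pos: [0.5729, 0.2773, 0.0602]
eef_rot: [-3.133, 0.005, 1.622]
force: [-21.8, -21.7, 14.0]
grip_width: 0.0174
grip_force: 50.0
```

Run:
```python
from h import *
to(572,277,60,np.pi/2+.052)
P=cloud(camera("side"))*1000
th=.052; d=P[...,:2]-np.array([525,200.5])
B=np.stack([d[...,0]*np.cos(th)+d[...,1]*np.sin(th),-d[...,0]*np.sin(th)+d[...,1]*np.cos(th),P[...,2]],-1).reshape(-1,3)
for y0,y1 in((30,60),(-130,-60)):
  print(y0,[(int(t),round(float(np.median(q[:,2])),1)) for t in range(78,112,2) if len(q:=B[(B[:,1]>y0)&(B[:,1]<y1)&(B[:,0]>=t)&(B[:,0]<t+2)&(B[:,2]<60)])])
```

```text
t 26.95 p [572.9 277.3  60.2] rot [-3.133  0.005  1.622] F [-21.8 -21.7  14. ] w 17.4 q [ 0.39  0.64  1.38 -0.    1.13  0.34]
spin -0.0 then dx,dy,dz [-0.3 -0.9  0.2]
30 [(78, 47.3), (80, 47.9), (82, 48.0), (84, 48.3), (86, 48.5), (88, 47.3), (90, 43.2), (92, 43.5), (94, 43.5), (96, 43.4), (98, 43.6), (100, 43.7), (102, 43.2), (104, 42.6)]
-130 [(78, 25.1), (80, 25.4), (82, 25.1), (84, 25.6), (86, 25.0)]
```

Fence and base edges coincide on both sides, with about 22 N towards each fence and the stand flat and still. Handing in.

```bash
python3 -c "
from station import ctrl
print(ctrl.hand_in())"
```

```text
the job is handed in; nothing more can be done
None
```

I handed the job in (no verdict was returned): the offcuts are swept off the board, the scraper is released on the table clear of it, and the bearing stand is still gripped in the corner, pressed at about 22 N toward each fence.

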